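Shut and lock the filter hatch of the airbrush compressor

ROBOT

A 6-joint arm with a two-finger parallel gripper is mounted at the origin on a cart in front of the work surface, level with it; the furniture and walls round the work are solid. World frame = base frame: x ahead of the robot, y to its left, z up, the work surface at z = 0. Lengths are in m, angles in degrees, forces in N, time in s.
With the tool pointing down it reaches from about 0.3 to 0.75 m from the base axis. Payload 8.5 kg.
Tool frame: the origin (TCP) lies between the finger pads; the fingertips stand 17 mm ahead of it and the grasp point (between the pads) lies 2 mm behind it (env.finger_overhang is the distance from the TCP to the fingertips, in m); z points along the fingers, y is the direction in which the jaws open and shut (so a half turn about z gives the same grasp; the last joint's range is limited). The gripper opens to 85 mm and grips with 20 to 120 N. Pads are 22 mm wide; open, the fingers measure 114 mm over their backs; the gripper's body (76 mm by 85 mm) begins 54 mm behind the grasp point. The pads swing forward as they close: fully open they stand 13 mm farther back than shut.
Start: joints at [57.45, 21.807, 74.336, -0, 83.858, -12.336], TCP at [0.19, 0.516, 0.248] pointing down, gripper open.
Joint ranges: [-178.18, 178.18], [-50.72, 133.34], [12.68, 142.11], [-81.47, 261.47], [9.98, 163.14], [-165.26, 165.26]. Speed limits (degrees/s): [136.94, 136.94, 180, 180, 180, 180].

INTERFACE

Orientations are given as a 3x3 rotation matrix whose columns are the frame's x, y, z axes.
In Python, from rig import readout, vision, env gives the robot as it stands. The module is installed in compiled form; this text tells all that it offers.
- The arm moves only by the tool drive_tool, never from a script. Its argument "series" is one flat list of numbers, 6 for each row, row after row: the shift along the tool's x, y, z in m, then the turn, a rotation vector about the tool's x, y, z in rad. In form: [x, y, z, wx, wy, wz, x, y, z, wx, wy, wz, ...]. A call has 1 to 5 rows; each row shifts and turns the commanded pose from where the row before left it, along the tool's axes as they then stand; what a row does not reach is not made up. A row lasts 1/10 s, in which the tool goes at most 50 mm and 8.59 degrees, less where a joint would pass 70% of its speed; a pose out of reach is approached as far as the arm can. A call with a gripper value outside its range is refused whole. "claw" is the gripper's target within -1 to 1 (fully open at 1, half-way at 0, shut at -1), set as the call begins (left out, the last holds). The fingers move at their own pace and stop on an object; "newtons" is the grip in N (left out, the last holds). Time passes only in rows, so rows that do not move let the fingers close. It gives the time, the measured TCP pose, the force and the opening at its end, in the units of the state.
- readout.observe(): the state, without advancing time (a new reading comes with each control period).
- vision.get_image(name): name is "scene" or "side" or "wrist"; returns (picture, depth): 384x512x3 uint8, blue, green, red; 384x512 float32, m along the optical axis (not along the pixel's ray), 0 where there is no reading.
- vision.calibration(name): a dict with "vfov" (degrees; the focal length in pixels is half the picture's height over the tangent of half this angle, whatever the lens; pixels are square), "cx", "cy" (the principal point, pixels), "cam_to_world" (4x4, takes a point from camera to world coordinates); the wrist camera has in their place "hand_eye" (4x4, takes a point from camera to tool coordinates, whose origin is the TCP and whose axes are the flange's). Camera axes: x right, y down, z forward; pixel columns grow to the right and rows downward; lengths in m; the calibration is good to about 2 mm. A picture is of the moment at which its call begins: read the wrist's pose just before it. calibration takes no time and is no camera call.
- env.close_job(): hands the job in, once; it reports no verdict.
Trained networks look in the newest picture that a camera, given by its name, has taken for a name from the list of things; names that differ only in an ending like _2 or _b are one class to them, and where a whole thing is asked for, a point or a joint stands for the part that bears it (a point fixed in the world has none). Each returns a list of dicts, best first, with "confidence" (0 to 1); they miss things now and then, are a little off and sometimes report something else, mostly with a low value. They report only what shows in the picture. A call takes as long as a camera call.
- vision.boxes_of(camera, thing): "location" ([x, y, z] in m, in world coordinates, good to about 4 mm: the middle of the surface that is visible of it).
- vision.regions_of(camera, thing): "mask" (384x512 bool, what is visible of it).
The state is a dict: "time_s": time; "q": joint angles; "qvel": joint speeds; "joint_efforts": joint torques, N m; "position": TCP position; "tool_rot": TCP orientation; "ft_force": force on the tool from outside, world axes, zero at the start; "wrist_torque": the same for the moment, N m; "grip_width": finger opening in m.
Only numpy, scipy, OpenCV 4.12 (cv2) and the standard library are available. Lean on these libraries where they do the work, as an engineer would, in place of code of your own. Each camera call takes 0.05 s, during which the arm holds its last target.

TASK

The filter hatch on top of the small grey airbrush compressor stands open. Swing the hatch fully shut, then lock it with its wing fastener: press the wing down against its spring, turn it clockwise (seen from above) up to a quarter turn until it just meets its stop, and let go so that it springs back up into its locked detent. Feel for the stop: do not force the fastener against it, jam it hard onto the bottom or tug it upward, and leave the things round about where they are.

Things in the scene. Friction and masses are not known exactly. Their poses are not given: they have to be found in the camera images.
- compressor: Airbrush compressor: grey box fixed to the worktop, 190 (x) x 170 (y) mm, flat top at z = 70 mm; yaw within 0.35 rad. Origin: centre of its underside; x points from the front (gauge, rocker switch, brass nipple) to the back (fins), z up. The hatch's hinge lies along y at x = 48, z = 74.5 mm; with the hatch shut the fastener's axis is vertical at x = -15 mm, y = 0. The receiver is inside.
- hatch_hinge (a joint): Angle (rad) of the black hatch about its hinge at the back: 0 is fully shut, larger is more open (its near edge rises). Stiff hinge: it stays where it is left, and about 1 to 3 N down on its near edge moves it.
- hatch_edge (a point): Top of the near edge of the black hatch (a 50 mm wide, 12 mm deep lip), 122 mm from the hinge axis and 2 mm above it. The hatch plate is 104 mm wide and 8 mm thick; when it is shut its upper face is 78.5 mm above the worktop and lies flat.
- wing: Steel wing fastener on the hatch. Origin on its axis, unpressed at mid-thickness of the hatch plate; z points out of the hatch, x along the wing. A round flange 48 mm across lies at z = 14 to 20 mm (it can be pressed 8 mm); on it stands the wing, a flat grip 42 mm long (x), 13 mm thick (y), up to z = 47 mm: pinch it across its thickness. Its stem bears a 50 mm long cross-bar below the hatch.
- wing_grip (a point): Point on the fastener's axis at half the wing's height, 34 mm above wing's origin; axes as wing.
- wing_turn (a joint): Turn (rad): 0 unlocked (wing along the compressor's x), growing clockwise from above. Turns only while pressed 5 mm or more. The hidden detent's middle lies anywhere from 0.93 to 1.55 rad, differing by unit: a notch giving 0.07 rad either side; its far wall is the stop. Before it turning takes under 0.1 N m; past it the springy stem winds up, 0.05 N m per 0.01 rad; over 0.35 N m is force.
- wing_press (a joint): How far (m) the fastener is pressed in: 0 fully out; the bottom is met at 0.008. A spring pushes it out: 3 N at 0 and 1.5 N more per mm. Press it to 0.005 to 0.008 to turn it under the lugs of the receiver. In the locked detent it springs back to about 0.002 and is held from turning; released anywhere between slot and detent it stays at about 0.005.
- jar: Spice jar with a screw cap, 45 mm across, 106 mm high, standing beside the compressor; origin under its centre. Leave alone.
- salt_box: Small upright carton, 38x58x86 mm, on the compressor's other side; origin under its centre. Leave alone.
- timer: Round wind-up kitchen timer, 68 mm across, 53 mm high; origin under its centre. Leave alone.
- jug: Measuring jug with handle, 120x169x135 mm; origin under its centre. Leave alone.

How it is judged (in metres and radians):
On the way, in this order (a step that is already met when the one before it is completed fails the run):
1. the hatch is swung shut (value of joint hatch_hinge below 0.04 rad), for 0.1 s.
2. the fastener is pressed in and turned beneath the lugs (value of joint wing_press above 0.0042 m and value of joint wing_turn above 0.5 rad), for 0.1 s.
3. the fastener springs up into its locked detent (value of joint wing_turn above 0.8 rad and value of joint wing_press below 0.0035 m), for 0.2 s.
At the end, for the whole second after the job is handed in: The hatch is fully shut (within 0.04 rad), the wing fastener is turned past 0.8 rad and has sprung up into its locked detent (pressed less than 3.5 mm, where about 2 mm is seated), and it is at rest (all of step 3 and value of joint hatch_hinge below 0.04 rad and linear speed of wing below 0.02 m/s); the robot touches nothing.
It fails at once if the fastener is forced against the stop, the detent or the bottom of its receiver (more than 20 N) (contact force between wing and compressor above 20 N).
It fails at once if a thing round about is shifted more than 30 mm (distance of any of jar, salt_box, timer, jug from where it was at the start of the episode above 0.03 m).
It also fails if it takes over 72 s, if anything falls off the work surface, if the arm or the gripper's body presses on something with over 40 N, if the wrist force passes 120 N, or if a joint passes its speed limit or range.

## Working session

There is one attempt and no reset: what is moved stays moved. The work goes in short steps, Python scripts to look and compute and a tool call to move; the robot and the scene stay as the last step left them, time stands still between calls to the robot, and variables do not carry over. Pictures are saved under pics/ and viewed, and the job is handed in when it is done.

Besides the shell and the picture viewer there is one more tool, called after "Request:" in YAML: its name, and indented under it one key for each argument. drive_tool: Moves the arm, as the interface text tells. Its arguments: {"type":"object","properties":{"series":{"type":"array"},"claw":{"type":"number"},"newtons":{"type":"number"}},"required":["series"]}

```bash
mkdir -p pics
cat > h.py <<'E'
import numpy as np,cv2
from rig import readout,vision,env
def snap(n,f):
    im,d=vision.get_image(n); cv2.imwrite('pics/'+f,im); return im,d
def pts(n,d,mask=None,pose=None):
    c=vision.calibration(n); H,W=d.shape
    f=H/2/np.tan(np.radians(c['vfov'])/2)
    v,u=np.nonzero((d>0)&(mask if mask is not None else True))
    z=d[v,u]; P=np.c_[(u-c['cx'])/f*z,(v-c['cy'])/f*z,z,np.ones(len(z))]
    if n=='wrist':
        s=pose; T=np.eye(4);T[:3,:3]=np.array(s['tool_rot']).reshape(3,3);T[:3,3]=s['position']; M=T@np.array(c['hand_eye'])
    else: M=np.array(c['cam_to_world'])
    return (P@M.T)[:,:3],u,v
E
python3 - <<'E'
from h import *
s=readout.observe();print(s)
for n in ['scene','side','wrist']:
    im,d=snap(n,n+'1.png')
    for t in ['compressor','hatch_edge','wing','jar','salt_box','timer','jug']:
        r=vision.boxes_of(n,t); print(n,t,[(np.round(x['location'],3),round(x['confidence'],2)) for x in r[:2]])
E
```

```text
{'time_s': 0.0, 'q': array([ 5.74520499e+01,  2.18424019e+01,  7.43851107e+01, -1.42388354e-03,
        8.38578292e+01, -1.23363319e+01]), 'qvel': array([ 0.03542056, -0.04008775, -0.17781781,  0.08511196, -0.07235246,
        0.01667736]), 'joint_efforts': array([ 4.40086042e-04, -4.48475468e+01, -2.31270951e+01, -2.03875456e-04,
        4.81281022e-03,  3.25069891e-05]), 'position': array([0.18988395, 0.51589667, 0.24769643]), 'tool_rot': array([[-9.38423796e-01,  3.45485413e-01, -7.80528283e-04],
       [ 3.45486169e-01,  9.38422984e-01, -1.26885096e-03],
       [ 2.94096182e-04, -1.46038166e-03, -9.99998890e-01]]), 'ft_force': array([ 0.06542256, -0.08824404,  0.02672019]), 'wrist_torque': array([-0.03135952, -0.02165296,  0.02005224]), 'grip_width': 0.0851436170039286}
scene compressor [(array([0.524, 0.001, 0.074]), 0.86)]
scene hatch_edge [(array([0.549, 0.003, 0.141]), 0.89)]
scene wing [(array([0.565, 0.005, 0.145]), 0.81)]
scene jar [(array([0.565, 0.146, 0.074]), 0.64)]
scene salt_box [(array([ 0.549, -0.125,  0.068]), 0.72), (array([0.341, 0.261, 0.041]), 0.44)]
scene timer [(array([0.344, 0.261, 0.042]), 0.68)]
scene jug [(array([ 0.787, -0.179,  0.086]), 0.83)]
side compressor [(array([0.547, 0.053, 0.067]), 0.83), (array([0.575, 0.02 , 0.137]), 0.41)]
side hatch_edge [(array([0.56 , 0.021, 0.134]), 0.73)]
side wing [(array([0.572, 0.019, 0.137]), 0.65)]
side jar [(array([0.577, 0.178, 0.065]), 0.57)]
side salt_box [(array([0.575, 0.023, 0.136]), 0.42)]
side timer [(array([0.358, 0.296, 0.039]), 0.69)]
side jug [(array([ 0.774, -0.136,  0.098]), 0.58), (array([0.561, 0.02 , 0.135]), 0.5)]
wrist compressor []
wrist hatch_edge []
wrist wing []
wrist jar []
wrist salt_box []
wrist timer [(array([0.349, 0.31 , 0.026]), 0.69)]
wrist jug []
```

Run:
```python
import cv2,numpy as np
a=cv2.imread('pics/scene1.png');b=cv2.imread('pics/side1.png')
cv2.imwrite('pics/a.png',cv2.resize(a,(800,600)));cv2.imwrite('pics/b.png',cv2.resize(b,(800,600)))
```

```text
(no output)
```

View pics/a.png

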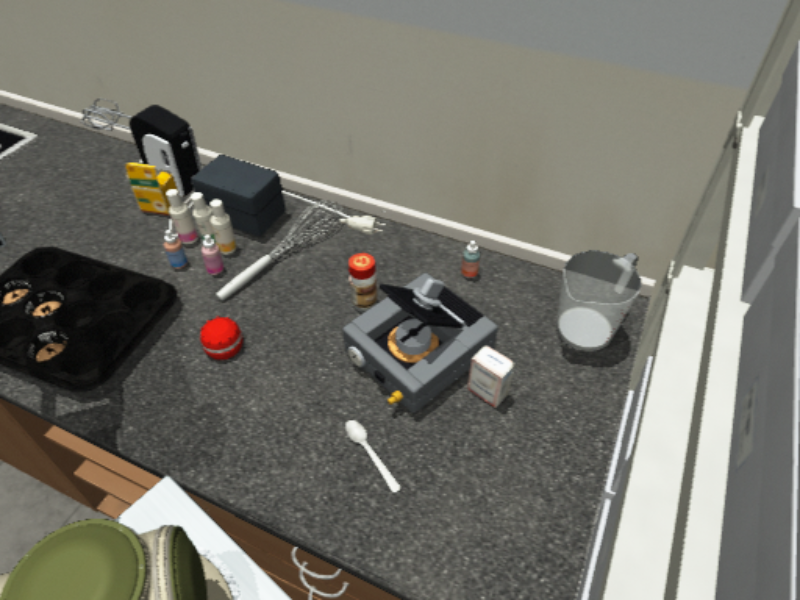

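View pics/b.png

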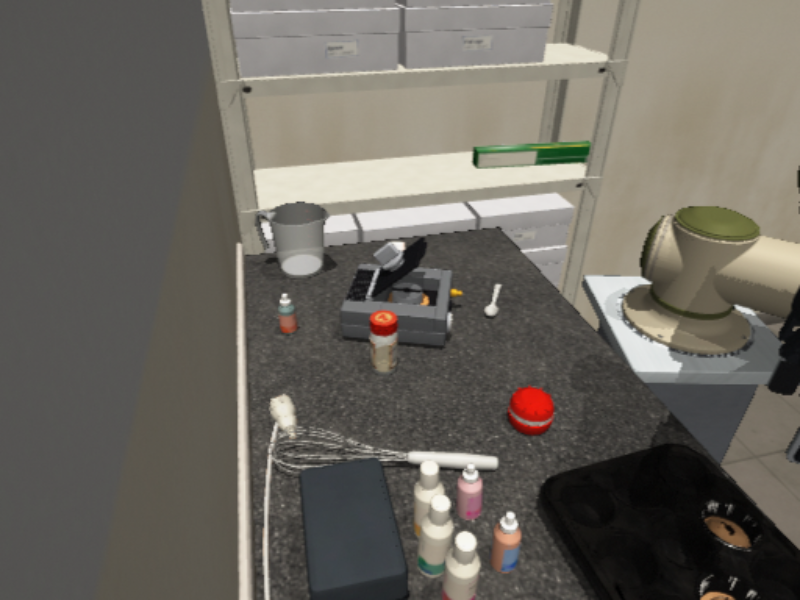

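Run:
```python
from h import *
for n in ['scene','side']:
    im,d=snap(n,n+'2.png')
    for t in ['compressor','hatch_edge']:
        r=vision.regions_of(n,t)
        for x in r[:2]: print(n,t,x['confidence'],x['mask'].sum())
        m=r[0]['mask']; P,u,v=pts(n,d,m)
        np.save(f'{n}_{t}.npy',P)
        if t=='compressor':
            for lo,hi in [(.062,.078)]:
                Q=P[(P[:,2]>lo)&(P[:,2]<hi)]
                print(len(Q),np.median(Q[:,2]),cv2.minAreaRect(Q[:,:2].astype(np.float32)))
        else:
            print(np.percentile(P,[1,25,50,75,99],axis=0).round(3))
c=vision.calibration('wrist');print(c)
```

```text
scene compressor 0.76 5128
2631 0.06951675922783596 ((0.5537844896316528, 0.012939982116222382), (0.1696891039609909, 0.1906169056892395), 82.50357818603516)
scene hatch_edge 0.86 835
scene hatch_edge 0.67 5097
[[ 0.507 -0.041  0.002]
 [ 0.528 -0.011  0.121]
 [ 0.554  0.005  0.14 ]
 [ 0.571  0.026  0.152]
 [ 0.646  0.136  0.163]]
side compressor 0.88 3389
1479 0.06958142754840346 ((0.5574510097503662, 0.04938077926635742), (0.2335931956768036, 0.18898096680641174), 82.67291259765625)
side hatch_edge 0.92 697
[[ 0.506 -0.278 -0.   ]
 [ 0.536  0.015  0.112]
 [ 0.561  0.023  0.134]
 [ 0.579  0.049  0.147]
 [ 0.601  0.073  0.161]]
{'vfov': 66.70218344389833, 'cx': 256.61769158980644, 'cy': 188.43990042813712, 'hand_eye': array([[ 1.34230593e-04, -9.55014383e-01, -2.96559456e-01,
         7.55358836e-02],
       [ 9.99999731e-01, -8.57955144e-05,  7.28914563e-04,
         7.76580939e-04],
       [-7.21567363e-04, -2.96559474e-01,  9.55014114e-01,
        -1.25706442e-01],
       [ 0.00000000e+00,  0.00000000e+00,  0.00000000e+00,
         1.00000000e+00]])}
```

```bash
cat >> h.py <<'E'
from scipy.spatial.transform import Rotation as Ro
C=np.array([.5538,.0129]);YAW=np.radians(-7.5)
def loc(P):
    c,s=np.cos(YAW),np.sin(YAW);d=P[:,:2]-C
    return np.c_[d[:,0]*c+d[:,1]*s,-d[:,0]*s+d[:,1]*c,P[:,2]]
def wld(p):
    c,s=np.cos(YAW),np.sin(YAW);return np.array([C[0]+c*p[0]-s*p[1],C[1]+s*p[0]+c*p[1],p[2]])
def plan(target,phi,n,way=None):
    # phi: angle deg of tool y in world ; tool down
    st=readout.observe();R=np.array(st['tool_rot']).reshape(3,3)
    a=np.radians(phi);y=np.array([np.cos(a),np.sin(a),0]);z=np.array([0,0,-1.]);Rt=np.c_[np.cross(y,z),y,z]
    rv=(Ro.from_matrix(R).inv()*Ro.from_matrix(Rt)).as_rotvec()
    dp=np.array(target)-st['position']
    print('dworld',dp.round(4),'rotvec',rv.round(4),'ft',np.round(st['ft_force'],2),'t',st['time_s'])
    # rows: same world dp/n each, rotate rv/n each
    Rk=R.copy();out=[]
    for k in range(n):
        out.append(list((Rk.T@dp/n).round(4))+list((rv/n).round(4)));Rk=Rk@Ro.from_rotvec(rv/n).as_matrix()
    for i in range(0,n,5): print([v for r in out[i:i+5] for v in map(float,r)])
E
python3 - <<'E'
from h import *
for n in ['scene','side']:
    P=np.load(f'{n}_hatch_edge.npy');L=loc(P)
    L=L[(L[:,2]>.08)&(abs(L[:,1])<.06)]
    print(n,np.percentile(L,[1,50,99],axis=0).round(4))
    # plate: angle about hinge
    a=np.degrees(np.arctan2(L[:,2]-.0745,.048-L[:,0]));r=np.hypot(L[:,2]-.0745,.048-L[:,0])
    h=r>.095; print(n,np.percentile(a[h],[5,25,50,75,95]).round(1),np.percentile(r,[95,99]),h.sum())
E
```

```text
scene [[-0.0458 -0.0511  0.0851]
 [-0.001  -0.0059  0.1407]
 [ 0.0432  0.0487  0.1628]]
scene [41.3 42.7 43.8 44.7 45.1] [0.12352375 0.12622765] 247
side [[-0.0463 -0.041   0.0844]
 [ 0.0044  0.0133  0.1356]
 [ 0.0429  0.057   0.1611]]
side [41.  42.7 43.8 44.1 44.5] [0.11869673 0.12638732] 162
```

Run:
```python
from h import *
t=wld([-.030,0,.25]);print(t)
plan(t,82.5,15)
```

```text
[0.52405665 0.01681579 0.25      ]
dworld [ 0.334  -0.4993  0.0017] rotvec [ 0.     -0.     -0.2219] ft [ 0.38 -0.53  0.14] t 1.5
[-0.0324, -0.0235, -0.0001, 0.0, -0.0, -0.0148, -0.032, -0.024, -0.0001, 0.0, -0.0, -0.0148, -0.0317, -0.0245, -0.0001, 0.0, -0.0, -0.0148, -0.0313, -0.025, -0.0001, 0.0, -0.0, -0.0148, -0.0309, -0.0254, -0.0001, 0.0, -0.0, -0.0148]
[-0.0306, -0.0259, -0.0001, 0.0, -0.0, -0.0148, -0.0302, -0.0263, -0.0001, 0.0, -0.0, -0.0148, -0.0298, -0.0268, -0.0001, 0.0, -0.0, -0.0148, -0.0294, -0.0272, -0.0001, 0.0, -0.0, -0.0148, -0.029, -0.0276, -0.0001, 0.0, -0.0, -0.0148]
[-0.0286, -0.0281, -0.0001, 0.0, -0.0, -0.0148, -0.0282, -0.0285, -0.0001, 0.0, -0.0, -0.0148, -0.0277, -0.0289, -0.0001, 0.0, -0.0, -0.0148, -0.0273, -0.0293, -0.0001, 0.0, -0.0, -0.0148, -0.0269, -0.0297, -0.0001, 0.0, -0.0, -0.0148]
```

Request:
drive_tool:
  series: [-0.0324, -0.0235, 0, 0, 0, -0.015, -0.032, -0.024, 0, 0, 0, -0.015, -0.0317, -0.0245, 0, 0, 0, -0.015, -0.0313, -0.025, 0, 0, 0, -0.015, -0.0309, -0.0254, 0, 0, 0, -0.015]
  claw: -1
  newtons: 30

```text
time_s: 2.0
position: [0.302, 0.3484, 0.2485]
tool_rot: [[-0.962, 0.273, 0.0], [0.273, 0.962, 0.0], [-0.0, 0.0, -1.0]]
ft_force: [0.5, -0.1, 0.1]
grip_width: 0.0122
```

Request:
drive_tool:
  series: [-0.0306, -0.0259, 0, 0, 0, -0.015, -0.0302, -0.0263, 0, 0, 0, -0.015, -0.0298, -0.0268, 0, 0, 0, -0.015, -0.0294, -0.0272, 0, 0, 0, -0.015, -0.029, -0.0276, 0, 0, 0, -0.015]

```text
time_s: 2.5
position: [0.4137, 0.182, 0.2485]
tool_rot: [[-0.98, 0.201, 0.001], [0.201, 0.98, 0.0], [-0.0, 0.0, -1.0]]
ft_force: [0.3, 0.9, 0.6]
grip_width: -0.0004
```

Request:
drive_tool:
  series: [-0.0286, -0.0281, 0, 0, 0, -0.015, -0.0282, -0.0285, 0, 0, 0, -0.015, -0.0277, -0.0289, 0, 0, 0, -0.015, -0.0273, -0.0293, 0, 0, 0, -0.015, -0.0269, -0.0297, 0, 0, 0, -0.015]

```text
time_s: 3.0
position: [0.5255, 0.0156, 0.2484]
tool_rot: [[-0.992, 0.127, 0.0], [0.127, 0.992, -0.0], [-0.0, 0.0, -1.0]]
ft_force: [1.4, 0.3, 1.1]
grip_width: -0.0001
```

Request:
drive_tool:
  series: [0, 0, 0, 0, 0, 0]

```text
time_s: 3.1
position: [0.5268, 0.0136, 0.2477]
tool_rot: [[-0.991, 0.131, 0.0], [0.131, 0.991, -0.001], [-0.0, -0.001, -1.0]]
ft_force: [0.1, 1.1, -0.3]
grip_width: 0.0
```

Run:
```python
from h import *
s=readout.observe();print(s['q'].round(1),s['grip_width'],s['position'],env.finger_overhang)
im,d=snap('wrist','w2.png');cv2.imwrite('pics/w2b.png',cv2.resize(im,(768,576)))
P,u,v=pts('wrist',d,None,s);L=loc(P)
m=(abs(L[:,1])<.026)&(L[:,2]>.08)&(L[:,2]<.18)&(abs(L[:,0])<.1)
r=np.hypot(L[:,2]-.0745,.048-L[:,0]);a=np.degrees(np.arctan2(L[:,2]-.0745,.048-L[:,0]))
h=m&(r>.1)&(r<.13);print(np.percentile(a[h],[5,50,95]),np.percentile(r[h],[50,99]),h.sum())
Q=P[(abs(L[:,2]-.07)<.004)&(abs(L[:,0])<.11)&(abs(L[:,1])<.1)]
print(len(Q),cv2.minAreaRect(Q[:,:2].astype(np.float32)))
plan(wld([-.027,0,.192]),82.5,2)
```

```text
[-11.4  19.5  78.   -0.   82.4 -93.8] 2.1296704812716705e-05 [0.52684617 0.01363974 0.24772973] 0.017
[41.4592156  43.44300119 44.45496776] [0.11747291 0.12769469] 1595
12490 ((0.5518980026245117, 0.0074473172426223755), (0.1885981261730194, 0.18800920248031616), 82.4762954711914)
dworld [ 0.0014  0.0009 -0.0558] rotvec [-0.     -0.0006  0.0002] ft [ 0.4   0.06 -0.23] t 3.15
[-0.0007, 0.0005, 0.0279, -0.0, -0.0003, 0.0001, -0.0007, 0.0005, 0.0279, -0.0, -0.0003, 0.0001]
```

View pics/w2b.png

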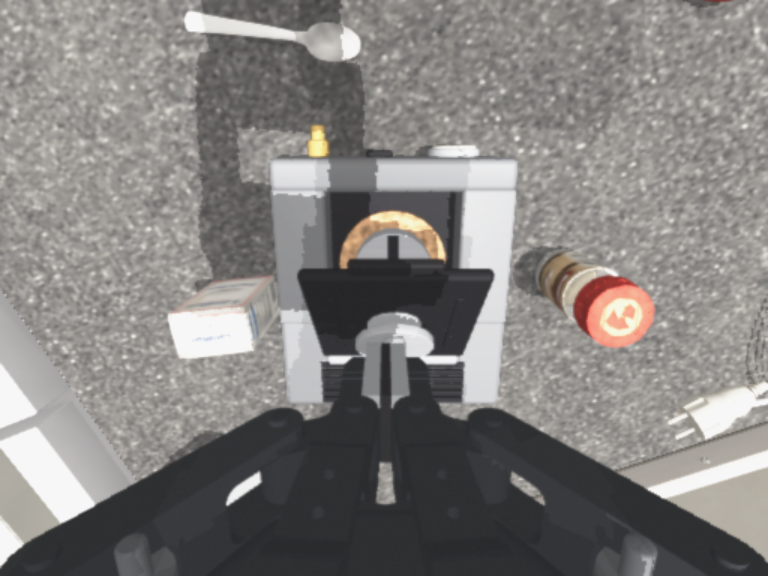

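Request:
drive_tool:
  series: [-0.0007, 0.0005, 0.0279, 0, 0, 0, -0.0007, 0.0005, 0.0279, 0, 0, 0, 0, 0, 0.013, 0, 0, 0, 0, 0, 0.003, 0, 0, 0, 0, 0, 0, 0, 0, 0]

```text
time_s: 3.65
position: [0.5261, 0.0186, 0.1768]
tool_rot: [[-0.992, 0.127, -0.0], [0.127, 0.992, 0.0], [0.0, 0.0, -1.0]]
ft_force: [-0.1, -0.4, 0.9]
grip_width: 0.0002
```

Request:
drive_tool:
  series: [0.0033, 0, 0.0038, 0, 0, 0, 0.0034, 0, 0.0038, 0, 0, 0, 0.003, 0, 0.0041, 0, 0, 0, 0.003, 0, 0.0041, 0, 0, 0]

```text
time_s: 4.05
position: [0.5133, 0.0198, 0.1606]
tool_rot: [[-0.992, 0.127, -0.0], [0.127, 0.992, 0.0], [0.0, 0.0, -1.0]]
ft_force: [-0.6, -0.3, 0.7]
grip_width: 0.0
```

Request:
drive_tool:
  series: [0.0026, 0, 0.0043, 0, 0, 0, 0.0026, 0, 0.0043, 0, 0, 0, 0.0022, 0, 0.0045, 0, 0, 0, 0.0022, 0, 0.0045, 0, 0, 0]

```text
time_s: 4.45
position: [0.5041, 0.0209, 0.1427]
tool_rot: [[-0.992, 0.128, 0.0], [0.128, 0.992, -0.0], [-0.0, -0.0, -1.0]]
ft_force: [-0.3, 1.7, 0.1]
grip_width: -0.0
```

Run:
```python
from h import *
s=readout.observe()
im,d=snap('wrist','w3.png');cv2.imwrite('pics/w3b.png',cv2.resize(im,(768,576)))
print(s['position'],loc(s['position'][None]))
```

```text
[0.50409117 0.02086578 0.1427211 ] [[-0.0503233   0.00140932  0.1427211 ]]
```

View pics/w3b.png

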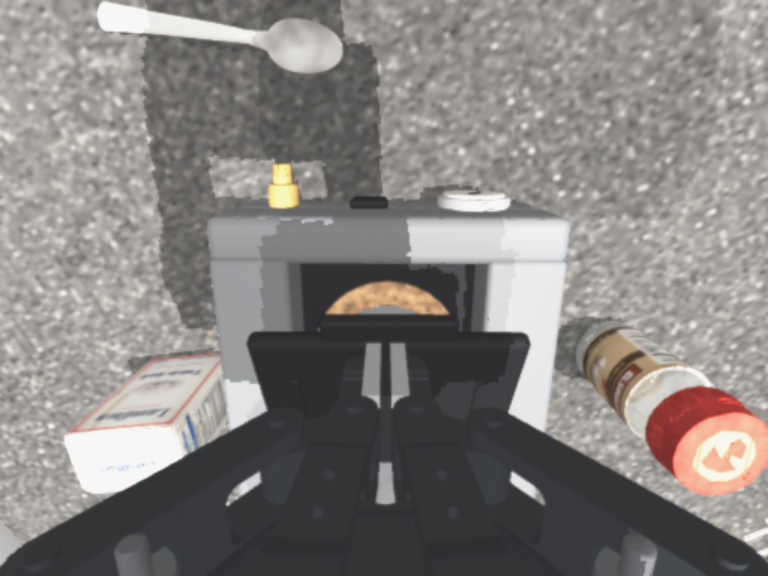

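Run:
```python
from h import *
s=readout.observe()
im,d=vision.get_image('wrist')
P,u,v=pts('wrist',d,None,s);L=loc(P)
for (c,r) in [(290,345),(340,325),(440,325),(480,345),(480,390),(372,360),(390,360),(372,345)]:
    i=np.nonzero((u==round(c/1.5))&(v==round(r/1.5)))[0]
    if len(i):
        l=L[i[0]];print((c,r),l.round(4),'a',np.degrees(np.arctan2(l[2]-.0745,.048-l[0])).round(1),'r',np.hypot(l[2]-.0745,.048-l[0]).round(4))
```

```text
(290, 345) [-0.0581 -0.0321  0.1239] a 25.0 r 0.117
(340, 325) [-0.0664 -0.0134  0.1255] a 24.0 r 0.1252
(440, 325) [-0.0666  0.0214  0.1258] a 24.1 r 0.1255
(480, 345) [-0.0585  0.0364  0.1245] a 25.1 r 0.1177
(480, 390) [-0.036   0.0394  0.1174] a 27.0 r 0.0943
(372, 360) [-0.0617 -0.0019  0.1425] a 31.8 r 0.1291
(390, 360) [-0.0612  0.0039  0.1414] a 31.5 r 0.128
(372, 345) [-0.0615 -0.0022  0.1311] a 27.3 r 0.1233
```

Request:
drive_tool:
  series: [0.0018, 0, 0.0048, 0, 0, 0, 0.0018, 0, 0.0047, 0, 0, 0, 0.0014, 0, 0.005, 0, 0, 0, 0.0014, 0, 0.005, 0, 0, 0, 0.001, 0, 0.005, 0, 0, 0]

```text
time_s: 5.05
position: [0.4967, 0.0219, 0.1182]
tool_rot: [[-0.992, 0.127, -0.0], [0.127, 0.992, 0.0], [0.0, 0.0, -1.0]]
ft_force: [-0.1, 0.1, 0.5]
grip_width: 0.0002
```

Request:
drive_tool:
  series: [0.0009, 0, 0.005, 0, 0, 0, 0.0004, 0, 0.0041, 0, 0, 0, 0.0004, 0, 0.003, 0, 0, 0, 0, 0, 0.002, 0, 0, 0, 0, 0, 0, 0, 0, 0]

```text
time_s: 5.55
position: [0.4952, 0.0221, 0.1043]
tool_rot: [[-0.992, 0.127, -0.0], [0.127, 0.992, 0.0], [0.0, 0.0, -1.0]]
ft_force: [-0.5, 0.4, -0.6]
grip_width: -0.0
```

Request:
drive_tool:
  series: [0, 0, 0.001, 0, 0, 0, 0, 0, 0.001, 0, 0, 0]

```text
time_s: 5.75
position: [0.4953, 0.022, 0.1026]
tool_rot: [[-0.992, 0.127, 0.0], [0.127, 0.992, -0.0], [-0.0, -0.0, -1.0]]
ft_force: [-0.8, -0.8, 0.2]
grip_width: -0.0001
```

Request:
drive_tool:
  series: [0, 0, 0.0015, 0, 0, 0, 0, 0, 0.0015, 0, 0, 0, 0, 0, 0.001, 0, 0, 0, 0, 0, 0, 0, 0, 0]

```text
time_s: 6.15
position: [0.4952, 0.0221, 0.0984]
tool_rot: [[-0.992, 0.127, -0.0], [0.127, 0.992, 0.0], [0.0, 0.0, -1.0]]
ft_force: [-0.2, -0.5, -0.4]
grip_width: -0.0003
```

Request:
drive_tool:
  series: [0, 0, 0.001, 0, 0, 0, 0, 0, 0.001, 0, 0, 0, 0, 0, 0, 0, 0, 0]

```text
time_s: 6.45
position: [0.4951, 0.0221, 0.0964]
tool_rot: [[-0.992, 0.127, -0.0], [0.127, 0.992, 0.0], [0.0, 0.0, -1.0]]
ft_force: [-0.0, 0.4, -0.2]
grip_width: 0.0003
```

Request:
drive_tool:
  series: [0, 0, 0.001, 0, 0, 0, 0, 0, 0, 0, 0, 0]

```text
time_s: 6.65
position: [0.4952, 0.022, 0.0956]
tool_rot: [[-0.992, 0.127, 0.0], [0.127, 0.992, -0.0], [-0.0, -0.0, -1.0]]
ft_force: [-0.0, 0.9, 0.1]
grip_width: -0.0002
```

Request:
drive_tool:
  series: [0, 0, 0.001, 0, 0, 0, 0, 0, 0, 0, 0, 0]

```text
time_s: 6.85
position: [0.4953, 0.0221, 0.0954]
tool_rot: [[-0.992, 0.127, 0.001], [0.127, 0.992, -0.0], [-0.001, -0.0, -1.0]]
ft_force: [-3.8, 0.4, 9.4]
grip_width: 0.0002
```

Request:
drive_tool:
  series: [0, 0, 0.0008, 0, 0, 0, 0, 0, 0, 0, 0, 0]

```text
time_s: 7.05
position: [0.4953, 0.0221, 0.0952]
tool_rot: [[-0.992, 0.127, 0.001], [0.127, 0.992, -0.0], [-0.001, -0.0, -1.0]]
ft_force: [-5.4, 0.8, 17.4]
grip_width: -0.0006
```

Run:
```python
from h import *
s=readout.observe()
im,d=snap('wrist','w4.png');cv2.imwrite('pics/w4b.png',cv2.resize(im,(768,576)))
P,u,v=pts('wrist',d,None,s);L=loc(P)
m=(abs(L[:,1])<.048)&(abs(L[:,1])>.02)&(L[:,0]<-.045)&(L[:,0]>-.075)&(L[:,2]<.11)
print(np.percentile(L[m][:,2],[5,25,50,75,95]).round(4),m.sum())
m=(abs(L[:,1])<.08)&(abs(L[:,1])>.06)&(abs(L[:,0])<.085);print(np.median(L[m][:,2]))
im,d=snap('scene','s4.png');P,u,v=pts('scene',d);L=loc(P)
m=(abs(L[:,1])<.048)&(L[:,0]<.03)&(L[:,0]>-.065)&(L[:,2]>.06)&(L[:,2]<.1);print(np.percentile(L[m][:,2],[5,25,50,75,95]).round(4),m.sum())
cv2.imwrite('pics/s4b.png',cv2.resize(im[150:300,180:360],None,fx=4,fy=4))
```

```text
[0.0414 0.0772 0.0781 0.0786 0.0793] 5489
0.07010103397773525
[0.076  0.0775 0.0785 0.0795 0.0913] 619
```

View pics/w4b.png

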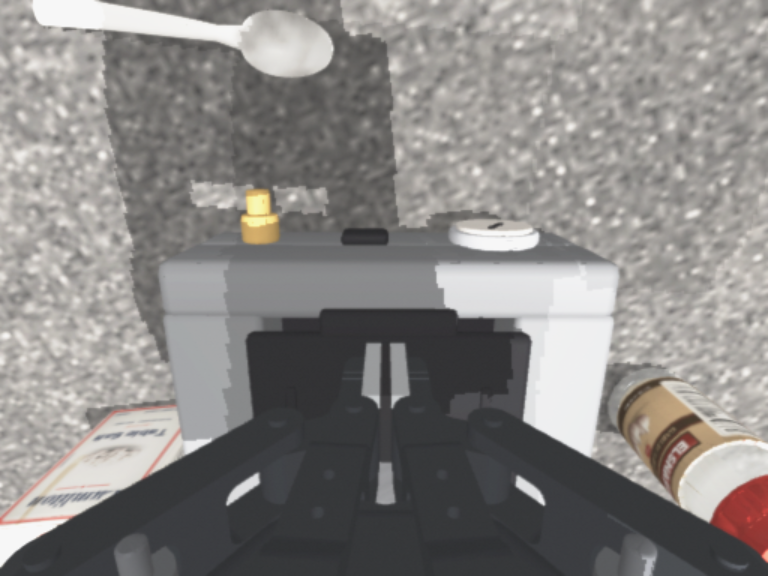

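View pics/s4b.png

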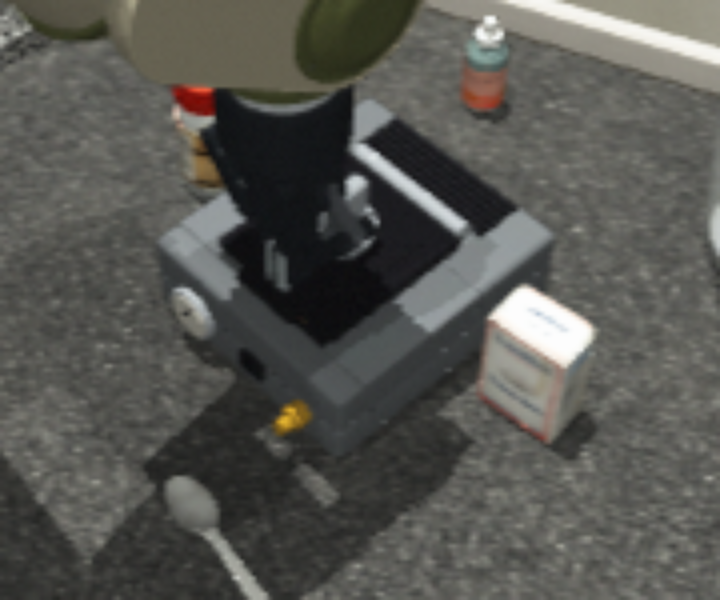

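Request:
drive_tool:
  series: [0, 0, -0.02, 0, 0, 0, 0, 0, -0.045, 0, 0, 0, 0, 0, -0.045, 0, 0, 0, 0.015, 0, 0, 0, 0, 0, 0, 0, 0, 0, 0, 0]
  claw: 1

```text
time_s: 7.65
position: [0.4794, 0.0242, 0.2045]
tool_rot: [[-0.992, 0.127, 0.001], [0.127, 0.992, -0.0], [-0.001, -0.0, -1.0]]
ft_force: [-0.0, 0.7, -0.9]
grip_width: 0.0725
```

Request:
drive_tool:
  series: [0, 0, 0, 0, 0, 0, 0, 0, 0, 0, 0, 0]

```text
time_s: 7.85
position: [0.4804, 0.0239, 0.2028]
tool_rot: [[-0.992, 0.128, -0.002], [0.128, 0.992, 0.0], [0.002, 0.0, -1.0]]
ft_force: [-0.2, 0.4, -0.1]
grip_width: 0.0856
```

Run:
```python
from h import *
s=readout.observe();print(s['position'],s['grip_width'],s['ft_force'])
im,d=snap('wrist','w5.png');cv2.imwrite('pics/w5b.png',cv2.resize(im,(768,576)))
P,u,v=pts('wrist',d,None,s);L=loc(P)
m=(abs(L[:,1])<.045)&(L[:,0]<.04)&(L[:,0]>-.06)
top=m&(L[:,2]>.114)&(L[:,2]<.128);fl=m&(L[:,2]>.09)&(L[:,2]<.099);pl=m&(L[:,2]>.072)&(L[:,2]<.086)
for k in (top,fl):
    print(k.sum(),np.percentile(L[k],[2,50,98],axis=0).round(4),cv2.minAreaRect(L[k][:,:2].astype(np.float32)))
print(np.percentile(L[pl][:,2],[5,50,95]))
e=pl&(L[:,0]<-.05);f=pl&(L[:,0]>-.05);print(np.median(L[e][:,2]),np.median(L[f][:,2]))
Q=L[(abs(L[:,2]-.07)<.004)&(abs(L[:,0])<.11)&(abs(L[:,1])<.1)]
print('comp',np.percentile(Q,[.5,99.5],axis=0))
for t in ['wing_grip','wing']:
  print([(x['confidence'],loc(np.array(x['location'])[None])) for x in vision.boxes_of('wrist',t)[:2]])
```

```text
[0.48042327 0.02391769 0.20284209] 0.08559966844356628 [-0.17912909  0.35660994 -0.14645011]
720 [[-0.0362 -0.003   0.1155]
 [-0.0193  0.0035  0.1215]
 [ 0.0026  0.0093  0.1232]] ((-0.016533520072698593, 0.0030893797520548105), (0.040560271590948105, 0.012465059757232666), 0.5253022313117981)
1357 [[-0.0387 -0.0187  0.0915]
 [-0.0192  0.0045  0.0946]
 [ 0.0032  0.0251  0.0959]] ((-0.016264723613858223, 0.0031928252428770065), (0.0460108183324337, 0.046960774809122086), 5.965091228485107)
[0.0776411  0.07870875 0.08005896]
0.07861838918459357 0.0787284971244673
comp [[-0.09476138 -0.08031382  0.06647938]
 [ 0.09016713  0.08690134  0.07374286]]
[(0.94, array([[-0.02334339, -0.00196372,  0.0969    ]]))]
[(0.6, array([[-0.02413904, -0.00358142,  0.0907    ]]))]
```

View pics/w5b.png

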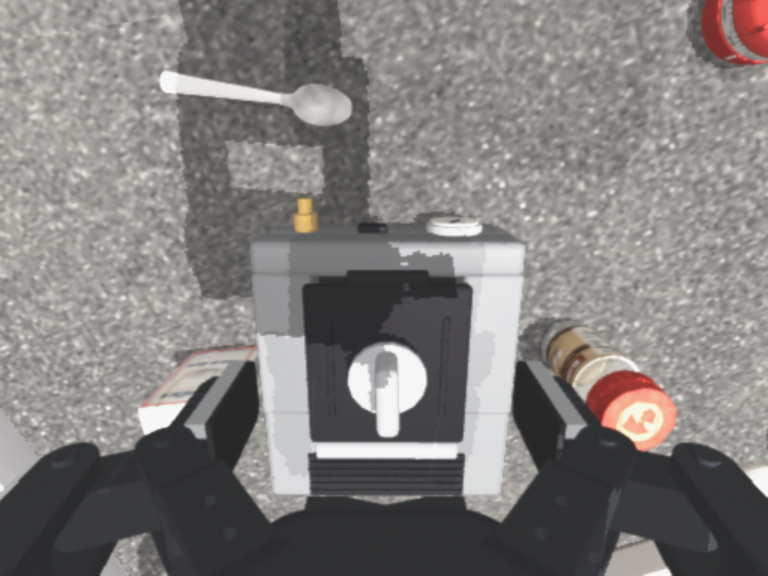

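Run:
```python
from h import *
plan(wld([-.0158,.0025,.135]),82.8,4)
```

```text
dworld [ 0.058  -0.0065 -0.0681] rotvec [ 0.0001 -0.0013 -0.0022] ft [ 0.09 -0.08 -0.04] t 8.0
[-0.0146, 0.0002, 0.017, 0.0, -0.0003, -0.0005, -0.0146, 0.0002, 0.017, 0.0, -0.0003, -0.0005, -0.0146, 0.0002, 0.017, 0.0, -0.0003, -0.0005, -0.0146, 0.0002, 0.017, 0.0, -0.0003, -0.0005]
```

Request:
drive_tool:
  series: [-0.025, 0.0004, 0, 0, 0, -0.001, -0.033, 0.0004, 0.01, 0, 0, -0.001, 0, 0, 0.029, 0, 0, 0, 0, 0, 0.029, 0, 0, 0, 0, 0, 0, 0, 0, 0]
  claw: 0.1

```text
time_s: 8.5
position: [0.5364, 0.0176, 0.1322]
tool_rot: [[-0.992, 0.126, -0.008], [0.126, 0.992, 0.001], [0.008, 0.0, -1.0]]
ft_force: [0.9, 1.4, 0.7]
grip_width: 0.0471
```

Request:
drive_tool:
  series: [0, 0, 0, 0, 0, 0, 0, 0, 0, 0, 0, 0]

```text
time_s: 8.7
position: [0.5387, 0.0173, 0.1372]
tool_rot: [[-0.992, 0.125, 0.003], [0.125, 0.992, -0.0], [-0.003, -0.0, -1.0]]
ft_force: [-0.1, 0.3, 0.0]
grip_width: 0.0468
```

Run:
```python
from h import *
s=readout.observe();print(s['position'],s['grip_width'],s['ft_force'],s['wrist_torque'])
im,d=snap('wrist','w6.png');cv2.imwrite('pics/w6b.png',cv2.resize(im,(768,576)))
plan(wld([-.0158,.0025,.115]),82.8,4)
```

```text
[0.53867983 0.01729436 0.1372056 ] 0.046834019036877644 [-0.06556116  0.30258068  0.04839942] [-0.01367694 -0.02360389  0.00890084]
dworld [-0.0002  0.0001 -0.0223] rotvec [-0.0002  0.0028 -0.0001] ft [-0.26  0.11  0.3 ] t 8.75
[0.0001, 0.0, 0.0056, -0.0, 0.0007, -0.0, 0.0001, 0.0, 0.0056, -0.0, 0.0007, -0.0, 0.0, 0.0, 0.0056, -0.0, 0.0007, -0.0, 0.0, 0.0, 0.0056, -0.0, 0.0007, -0.0]
```

View pics/w6b.png

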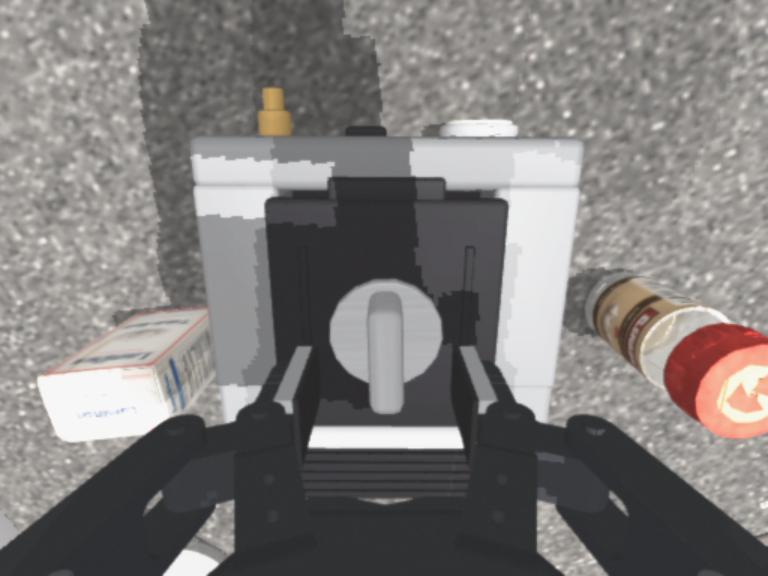

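Request:
drive_tool:
  series: [0, 0, 0.007, 0, 0, 0, 0, 0, 0.007, 0, 0, 0, 0, 0, 0.006, 0, 0, 0, 0, 0, 0, 0, 0, 0, 0, 0, 0, 0, 0, 0]

```text
time_s: 9.25
position: [0.5379, 0.0174, 0.1156]
tool_rot: [[-0.992, 0.125, -0.0], [0.125, 0.992, 0.0], [0.0, 0.0, -1.0]]
ft_force: [0.2, -0.4, -0.4]
grip_width: 0.0471
```

Request:
drive_tool:
  series: [0, 0, 0, 0, 0, 0, 0, 0, 0, 0, 0, 0]

```text
time_s: 9.45
position: [0.5381, 0.0174, 0.1159]
tool_rot: [[-0.992, 0.125, 0.0], [0.125, 0.992, -0.0], [-0.0, -0.0, -1.0]]
ft_force: [0.2, -0.6, -0.7]
grip_width: 0.047
```

Close on the wing.

Request:
drive_tool:
  series: [0, 0, 0, 0, 0, 0, 0, 0, 0, 0, 0, 0, 0, 0, 0, 0, 0, 0, 0, 0, 0, 0, 0, 0, 0, 0, 0, 0, 0, 0]
  claw: -1
  newtons: 35

```text
time_s: 9.95
position: [0.538, 0.0175, 0.1159]
tool_rot: [[-0.992, 0.125, 0.0], [0.125, 0.992, 0.0], [-0.0, 0.0, -1.0]]
ft_force: [0.0, 0.5, 1.8]
grip_width: 0.0122
```

Run:
```python
from h import *
s=readout.observe();print(s['position'],s['grip_width'],s['ft_force'],s['wrist_torque'])
```

```text
[0.53803926 0.0174646  0.11589732] 0.012238258830627647 [0.01368019 0.54188262 1.82307551] [ 0.152344   -0.0060336  -0.03422965]
```

Request:
drive_tool:
  series: [0, 0, 0.001, 0, 0, 0, 0, 0, 0.001, 0, 0, 0, 0, 0, 0.001, 0, 0, 0, 0, 0, 0.001, 0, 0, 0, 0, 0, 0, 0, 0, 0]

```text
time_s: 10.45
position: [0.5381, 0.0175, 0.1121]
tool_rot: [[-0.992, 0.125, 0.001], [0.125, 0.992, -0.0], [-0.001, 0.0, -1.0]]
ft_force: [-0.9, 1.6, 7.9]
grip_width: 0.0124
```

Request:
drive_tool:
  series: [0, 0, 0.001, 0, 0, 0, 0, 0, 0.001, 0, 0, 0, 0, 0, 0, 0, 0, 0, 0, 0, 0, 0, 0, 0]

```text
time_s: 10.85
position: [0.5381, 0.0175, 0.1105]
tool_rot: [[-0.992, 0.125, 0.001], [0.125, 0.992, -0.0], [-0.001, -0.0, -1.0]]
ft_force: [-2.1, 1.8, 10.4]
grip_width: 0.0124
```

Request:
drive_tool:
  series: [0, 0, 0.0008, 0, 0, 0, 0, 0, 0.0004, 0, 0, 0, 0, 0, 0, 0, 0, 0, 0, 0, 0, 0, 0, 0]

```text
time_s: 11.25
position: [0.5381, 0.0175, 0.1094]
tool_rot: [[-0.992, 0.125, 0.001], [0.125, 0.992, -0.0], [-0.001, 0.0, -1.0]]
ft_force: [-1.8, 2.0, 12.2]
grip_width: 0.0124
```

Run:
```python
from h import *
s=readout.observe();print(s['position'],s['grip_width'],s['ft_force'],s['wrist_torque'],s['q'])
```

```text
[0.53811736 0.01746501 0.10942719] 0.01244242348790323 [-1.77059473  2.02835127 12.1711702 ] [ 0.26308127  0.55790003 -0.0229569 ] [-1.07487429e+01  2.88326850e+01  8.80932223e+01  5.02751543e-03
  6.30093578e+01 -9.35472339e+01]
```

Request:
drive_tool:
  series: [0, 0, 0, 0, 0, 0.05, 0, 0, 0, 0, 0, 0.05, 0, 0, 0, 0, 0, 0.05, 0, 0, 0, 0, 0, 0.05, 0, 0, 0, 0, 0, 0]

```text
time_s: 11.75
position: [0.5381, 0.0175, 0.1095]
tool_rot: [[-0.947, 0.321, 0.001], [0.321, 0.947, -0.0], [-0.001, 0.0, -1.0]]
ft_force: [-1.8, 2.0, 10.8]
grip_width: 0.0121
```

```bash
cat > st.py <<'E'
from h import *
s=readout.observe();R=np.array(s['tool_rot']).reshape(3,3)
print('turn',np.radians(82.8)-np.arctan2(R[1,1],R[0,1]),s['position'].round(4),round(s['grip_width'],4),'F',s['ft_force'].round(2),'T',s['wrist_torque'].round(3),s['q'][5].round(1),s['time_s'])
E
python3 st.py
```

```text
turn 0.20148426264525088 [0.5381 0.0175 0.1095] 0.0121 F [-1.79  2.   10.82] T [0.316 0.455 0.04 ] -82.0 11.75
```

Request:
drive_tool:
  series: [0, 0, 0.0006, 0, 0, 0.05, 0, 0, 0, 0, 0, 0.05, 0, 0, 0, 0, 0, 0.05, 0, 0, 0, 0, 0, 0.05, 0, 0, 0, 0, 0, 0.05]

```text
time_s: 12.25
position: [0.5382, 0.0176, 0.109]
tool_rot: [[-0.838, 0.546, 0.001], [0.546, 0.838, 0.0], [-0.001, 0.001, -1.0]]
ft_force: [-2.6, 2.0, 13.0]
grip_width: 0.0122
```

```bash
python3 st.py; python3 -c "
from h import *
im,d=snap('wrist','w7.png');cv2.imwrite('pics/w7b.png',cv2.resize(im,(768,576)))"
```

```text
turn 0.45203344197865136 [0.5382 0.0176 0.109 ] 0.0122 F [-2.63  1.98 12.99] T [0.447 0.499 0.05 ] -67.6 12.25
```

View pics/w7b.png

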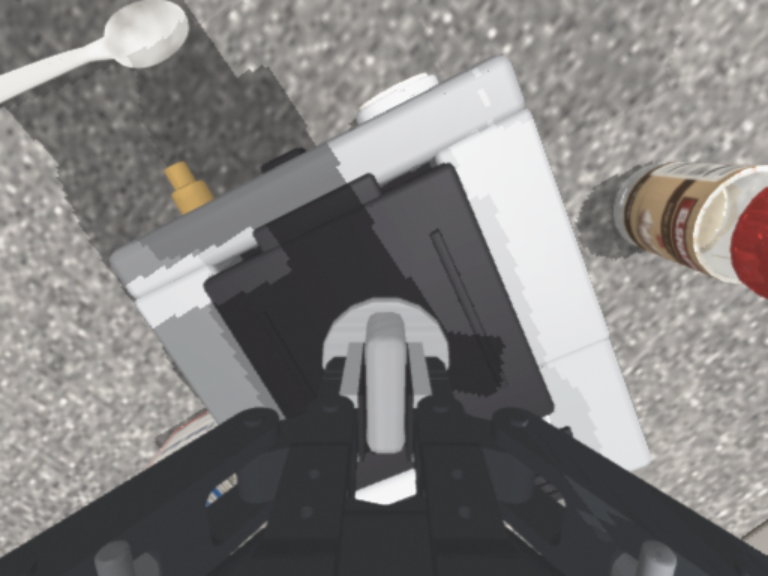

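Request:
drive_tool:
  series: [0, 0, 0, 0, 0, 0.05, 0, 0, 0, 0, 0, 0.05, 0, 0, 0, 0, 0, 0.05, 0, 0, 0, 0, 0, 0.05, 0, 0, 0, 0, 0, 0.05]

```text
time_s: 12.8
position: [0.5382, 0.0176, 0.1089]
tool_rot: [[-0.677, 0.736, 0.001], [0.736, 0.677, 0.0], [-0.001, 0.001, -1.0]]
ft_force: [-2.0, 3.0, 11.5]
grip_width: 0.0125
```

Request:
drive_tool:
  series: [0, 0, 0, 0, 0, 0.05, 0, 0, 0, 0, 0, 0.05, 0, 0, 0, 0, 0, 0.05, 0, 0, 0, 0, 0, 0.04, 0, 0, 0, 0, 0, 0]

```text
time_s: 13.3
position: [0.5383, 0.0177, 0.109]
tool_rot: [[-0.526, 0.85, 0.002], [0.85, 0.526, 0.0], [-0.001, 0.002, -1.0]]
ft_force: [-2.8, 2.5, 12.3]
grip_width: 0.0122
```

```bash
python3 st.py
```

```text
turn 0.8911865756361034 [0.5383 0.0177 0.109 ] 0.0122 F [-2.79  2.54 12.27] T [ 0.557  0.383 -0.032] -42.5 13.3
```

Request:
drive_tool:
  series: [0, 0, 0, 0, 0, 0.02, 0, 0, 0, 0, 0, 0.02, 0, 0, 0, 0, 0, 0]

```text
time_s: 13.6
position: [0.5383, 0.0177, 0.109]
tool_rot: [[-0.492, 0.871, 0.002], [0.871, 0.492, 0.0], [-0.001, 0.002, -1.0]]
ft_force: [-2.2, 2.9, 12.0]
grip_width: 0.0121
```

```bash
python3 st.py
```

```text
turn 0.9305999569005254 [0.5383 0.0177 0.109 ] 0.0121 F [-2.15  2.92 12.  ] T [ 0.512  0.405 -0.023] -40.2 13.6
```

Request:
drive_tool:
  series: [0, 0, 0, 0, 0, 0.02, 0, 0, 0, 0, 0, 0.02, 0, 0, 0, 0, 0, 0]

```text
time_s: 13.9
position: [0.5383, 0.0177, 0.109]
tool_rot: [[-0.457, 0.89, 0.002], [0.89, 0.457, 0.0], [-0.001, 0.002, -1.0]]
ft_force: [-2.0, 3.0, 12.4]
grip_width: 0.0122
```

```bash
python3 st.py
```

```text
turn 0.9706435321268887 [0.5383 0.0177 0.109 ] 0.0122 F [-1.98  3.03 12.44] T [0.511 0.436 0.029] -37.9 13.9
```

Request:
drive_tool:
  series: [0, 0, 0, 0, 0, 0.02, 0, 0, 0, 0, 0, 0.02, 0, 0, 0, 0, 0, 0]

```text
time_s: 14.2
position: [0.5383, 0.0177, 0.109]
tool_rot: [[-0.421, 0.907, 0.002], [0.907, 0.421, 0.0], [-0.0, 0.002, -1.0]]
ft_force: [-1.7, 2.8, 12.4]
grip_width: 0.0123
```

```bash
python3 st.py
```

```text
turn 1.0106516395358551 [0.5383 0.0177 0.109 ] 0.0123 F [-1.65  2.81 12.38] T [ 0.527  0.385 -0.02 ] -35.6 14.2
```

Request:
drive_tool:
  series: [0, 0, 0, 0, 0, 0.02, 0, 0, 0, 0, 0, 0.02, 0, 0, 0, 0, 0, 0]

```text
time_s: 14.5
position: [0.5383, 0.0177, 0.109]
tool_rot: [[-0.384, 0.923, 0.002], [0.923, 0.384, 0.0], [-0.0, 0.002, -1.0]]
ft_force: [-2.5, 3.4, 11.1]
grip_width: 0.0123
```

```bash
python3 st.py
```

```text
turn 1.0506275598594346 [0.5383 0.0177 0.109 ] 0.0123 F [-2.48  3.42 11.09] T [ 0.537  0.39  -0.022] -33.4 14.5
```

Request:
drive_tool:
  series: [0, 0, 0, 0, 0, 0.02, 0, 0, 0, 0, 0, 0.02, 0, 0, 0, 0, 0, 0]

```text
time_s: 14.8
position: [0.5383, 0.0177, 0.109]
tool_rot: [[-0.347, 0.938, 0.002], [0.938, 0.347, 0.0], [-0.0, 0.002, -1.0]]
ft_force: [-2.3, 2.7, 12.3]
grip_width: 0.0124
```

```bash
python3 st.py
```

```text
turn 1.090695808390854 [0.5383 0.0177 0.109 ] 0.0124 F [-2.31  2.72 12.29] T [ 0.486  0.407 -0.023] -31.1 14.8
```

Request:
drive_tool:
  series: [0, 0, 0, 0, 0, 0.02, 0, 0, 0, 0, 0, 0.02, 0, 0, 0, 0, 0, 0]

```text
time_s: 15.1
position: [0.5383, 0.0177, 0.109]
tool_rot: [[-0.309, 0.951, 0.002], [0.951, 0.309, 0.0], [-0.0, 0.002, -1.0]]
ft_force: [-1.6, 3.3, 12.2]
grip_width: 0.0123
```

```bash
python3 st.py
```

```text
turn 1.1306272777532433 [0.5383 0.0177 0.109 ] 0.0123 F [-1.6   3.32 12.16] T [ 0.588  0.39  -0.032] -28.8 15.1
```

Request:
drive_tool:
  series: [0, 0, 0, 0, 0, 0.02, 0, 0, 0, 0, 0, 0.02, 0, 0, 0, 0, 0, 0]

```text
time_s: 15.4
position: [0.5383, 0.0177, 0.109]
tool_rot: [[-0.271, 0.963, 0.002], [0.963, 0.271, 0.0], [-0.0, 0.002, -1.0]]
ft_force: [-1.7, 3.1, 12.2]
grip_width: 0.0123
```

```bash
python3 st.py
```

```text
turn 1.170631433813675 [0.5383 0.0177 0.109 ] 0.0123 F [-1.69  3.05 12.22] T [ 0.557  0.383 -0.029] -26.5 15.4
```

Request:
drive_tool:
  series: [0, 0, 0, 0, 0, 0.02, 0, 0, 0, 0, 0, 0.02, 0, 0, 0, 0, 0, 0]

```text
time_s: 15.7
position: [0.5384, 0.0177, 0.109]
tool_rot: [[-0.232, 0.973, 0.002], [0.973, 0.232, 0.0], [-0.0, 0.002, -1.0]]
ft_force: [-1.8, 3.2, 12.3]
grip_width: 0.0119
```

```bash
python3 st.py
```

```text
turn 1.210626925582355 [0.5384 0.0177 0.109 ] 0.0119 F [-1.82  3.21 12.3 ] T [0.622 0.358 0.036] -24.2 15.7
```

Request:
drive_tool:
  series: [0, 0, 0, 0, 0, 0.02, 0, 0, 0, 0, 0, 0.02, 0, 0, 0, 0, 0, 0]

```text
time_s: 16.0
position: [0.5384, 0.0177, 0.109]
tool_rot: [[-0.193, 0.981, 0.002], [0.981, 0.193, 0.0], [-0.0, 0.002, -1.0]]
ft_force: [-1.4, 2.9, 13.1]
grip_width: 0.0123
```

```bash
python3 st.py
```

```text
turn 1.2506567872412702 [0.5384 0.0177 0.109 ] 0.0123 F [-1.36  2.94 13.08] T [0.589 0.333 0.022] -21.9 16.0
```

Request:
drive_tool:
  series: [0, 0, 0, 0, 0, 0.02, 0, 0, 0, 0, 0, 0.02, 0, 0, 0, 0, 0, 0]

```text
time_s: 16.3
position: [0.5384, 0.0177, 0.109]
tool_rot: [[-0.154, 0.988, 0.002], [0.988, 0.154, 0.0], [0.0, 0.002, -1.0]]
ft_force: [-1.1, 3.1, 12.8]
grip_width: 0.0126
```

```bash
python3 st.py
```

```text
turn 1.2907440130413639 [0.5384 0.0177 0.109 ] 0.0126 F [-1.13  3.08 12.81] T [ 0.592  0.315 -0.051] -19.6 16.3
```

Request:
drive_tool:
  series: [0, 0, 0, 0, 0, 0.02, 0, 0, 0, 0, 0, 0.02, 0, 0, 0, 0, 0, 0]

```text
time_s: 16.6
position: [0.5384, 0.0177, 0.109]
tool_rot: [[-0.114, 0.993, 0.002], [0.993, 0.114, 0.0], [0.0, 0.002, -1.0]]
ft_force: [-2.5, 3.1, 12.2]
grip_width: 0.0123
```

```bash
python3 st.py
```

```text
turn 1.3306461657649602 [0.5384 0.0177 0.109 ] 0.0123 F [-2.55  3.08 12.21] T [ 0.642  0.384 -0.029] -17.3 16.6
```

Request:
drive_tool:
  series: [0, 0, 0, 0, 0, 0.02, 0, 0, 0, 0, 0, 0.02, 0, 0, 0, 0, 0, 0]

```text
time_s: 16.9
position: [0.5384, 0.0177, 0.109]
tool_rot: [[-0.074, 0.997, 0.002], [0.997, 0.074, 0.0], [0.0, 0.002, -1.0]]
ft_force: [-1.1, 3.3, 12.5]
grip_width: 0.012
```

```bash
python3 st.py
```

```text
turn 1.370568552099643 [0.5384 0.0177 0.109 ] 0.012 F [-1.09  3.31 12.49] T [0.601 0.346 0.013] -15.0 16.9
```

Request:
drive_tool:
  series: [0, 0, 0, 0, 0, 0.02, 0, 0, 0, 0, 0, 0.02, 0, 0, 0, 0, 0, 0]

```text
time_s: 17.2
position: [0.5384, 0.0177, 0.109]
tool_rot: [[-0.035, 0.999, 0.002], [0.999, 0.035, 0.0], [0.0, 0.002, -1.0]]
ft_force: [-1.4, 3.2, 11.9]
grip_width: 0.0122
```

```bash
python3 st.py; python3 -c "
from h import *
im,d=snap('wrist','w8.png');cv2.imwrite('pics/w8b.png',cv2.resize(im,(768,576)))"
```

```text
turn 1.4102658002086548 [0.5384 0.0177 0.109 ] 0.0122 F [-1.36  3.24 11.88] T [0.596 0.277 0.139] -12.7 17.2
```

View pics/w8b.png

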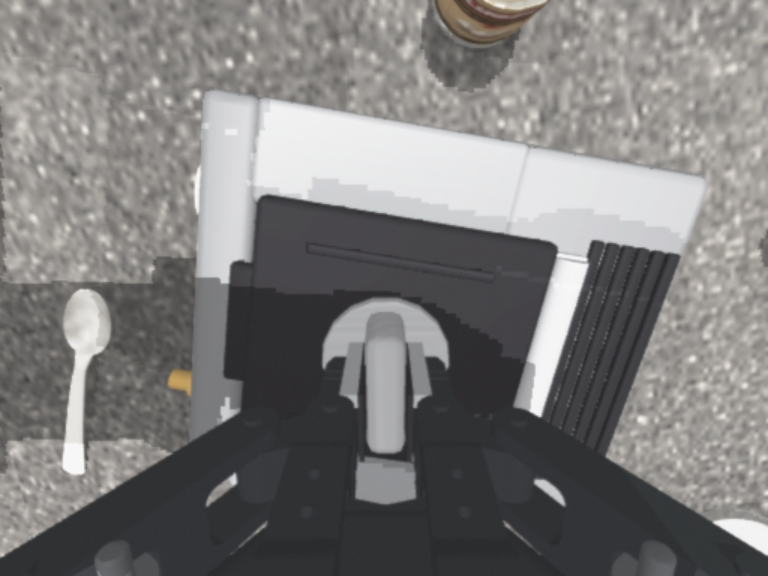

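Request:
drive_tool:
  series: [0, 0, 0, 0, 0, 0]

```text
time_s: 17.35
position: [0.5384, 0.0177, 0.109]
tool_rot: [[-0.035, 0.999, 0.002], [0.999, 0.035, 0.0], [0.0, 0.002, -1.0]]
ft_force: [-2.0, 3.0, 12.2]
grip_width: 0.0119
```

```bash
python3 st.py
```

```text
turn 1.4097370754267513 [0.5384 0.0177 0.109 ] 0.0119 F [-2.04  3.02 12.19] T [0.568 0.341 0.089] -12.8 17.35
```

Request:
drive_tool:
  series: [0, 0, 0, 0, 0, 0.01, 0, 0, 0, 0, 0, 0]

```text
time_s: 17.55
position: [0.5384, 0.0177, 0.109]
tool_rot: [[-0.025, 1.0, 0.002], [1.0, 0.025, 0.0], [0.0, 0.002, -1.0]]
ft_force: [-1.5, 3.4, 11.2]
grip_width: 0.0121
```

```bash
python3 st.py
```

```text
turn 1.4199168876477974 [0.5384 0.0177 0.109 ] 0.0121 F [-1.52  3.41 11.21] T [0.65  0.347 0.165] -12.2 17.55
```

Request:
drive_tool:
  series: [0, 0, 0, 0, 0, -0.03, 0, 0, 0, 0, 0, -0.035, 0, 0, 0, 0, 0, 0]

```text
time_s: 17.85
position: [0.5384, 0.0177, 0.109]
tool_rot: [[-0.091, 0.996, 0.002], [0.996, 0.091, 0.0], [0.0, 0.002, -1.0]]
ft_force: [-1.9, 3.3, 12.3]
grip_width: 0.0124
```

```bash
python3 st.py
```

```text
turn 1.3540842600543752 [0.5384 0.0177 0.109 ] 0.0124 F [-1.86  3.25 12.32] T [0.543 0.278 0.024] -16.0 17.85
```

Request:
drive_tool:
  series: [0, 0, -0.001, 0, 0, 0, 0, 0, -0.001, 0, 0, 0, 0, 0, 0, 0, 0, 0]

```text
time_s: 18.15
position: [0.5384, 0.0178, 0.1108]
tool_rot: [[-0.09, 0.996, 0.002], [0.996, 0.09, 0.0], [0.0, 0.002, -1.0]]
ft_force: [0.6, 2.9, 8.8]
grip_width: 0.0123
```

```bash
python3 st.py
```

```text
turn 1.3550478858737562 [0.5384 0.0178 0.1108] 0.0123 F [0.62 2.9  8.81] T [0.621 0.172 0.043] -15.9 18.15
```

Request:
drive_tool:
  series: [0, 0, -0.0008, 0, 0, 0, 0, 0, 0, 0, 0, 0]

```text
time_s: 18.35
position: [0.5384, 0.0177, 0.1115]
tool_rot: [[-0.09, 0.996, 0.002], [0.996, 0.09, 0.0], [0.0, 0.002, -1.0]]
ft_force: [-0.1, 2.8, 8.8]
grip_width: 0.0122
```

```bash
python3 st.py
```

```text
turn 1.3550462744344136 [0.5384 0.0177 0.1115] 0.0122 F [-0.07  2.77  8.78] T [ 0.521  0.077 -0.004] -15.9 18.35
```

Request:
drive_tool:
  series: [0, 0, 0, 0, 0, 0, 0, 0, 0, 0, 0, 0, 0, 0, 0, 0, 0, 0]
  claw: 0.1

```text
time_s: 18.65
position: [0.5377, 0.0173, 0.1103]
tool_rot: [[-0.09, 0.996, -0.001], [0.996, 0.09, -0.0], [0.0, -0.001, -1.0]]
ft_force: [0.0, 0.2, 0.2]
grip_width: 0.0472
```

Request:
drive_tool:
  series: [0, 0, -0.01, 0, 0, 0, 0, 0, -0.03, 0, 0, 0, 0, 0, -0.04, 0, 0, 0, 0.03, 0, 0, 0, 0, 0, 0, 0, 0, 0, 0, 0]

```text
time_s: 19.15
position: [0.5351, 0.0492, 0.1924]
tool_rot: [[-0.092, 0.996, 0.002], [0.996, 0.092, 0.0], [0.0, 0.002, -1.0]]
ft_force: [0.8, -0.5, 0.2]
grip_width: 0.0469
```

Request:
drive_tool:
  series: [0, 0, 0, 0, 0, 0, 0, 0, 0, 0, 0, 0]

```text
time_s: 19.35
position: [0.5352, 0.0468, 0.1905]
tool_rot: [[-0.09, 0.996, -0.001], [0.996, 0.09, -0.0], [-0.0, -0.001, -1.0]]
ft_force: [0.3, 0.3, 0.5]
grip_width: 0.0472
```

Run:
```python
from h import *
s=readout.observe();print(s['position'],s['grip_width'],s['ft_force'])
im,d=snap('wrist','w9.png');cv2.imwrite('pics/w9b.png',cv2.resize(im,(768,576)))
P,u,v=pts('wrist',d,None,s);L=loc(P)
m=(abs(L[:,1])<.045)&(L[:,0]<.04)&(L[:,0]>-.06)
top=m&(L[:,2]>.113)&(L[:,2]<.128);fl=m&(L[:,2]>.087)&(L[:,2]<.099);pl=m&(L[:,2]>.072)&(L[:,2]<.084)
for k in (top,fl,pl):
    print(k.sum(),np.percentile(L[k],[2,50,90,98],axis=0).round(4))
print(cv2.minAreaRect(L[top][:,:2].astype(np.float32)))
for t in ['jar','salt_box','timer','jug']:
    r=vision.boxes_of('scene',t) if 0 else None
im,d=snap('scene','s9.png')
for t in ['jar','salt_box','timer','jug']:
    r=vision.boxes_of('scene',t);print(t,[(np.round(x['location'],3),x['confidence']) for x in r[:1]])
```

```text
[0.53516757 0.04681117 0.19047628] 0.047169263133805615 [0.28443351 0.27357158 0.4624389 ]
857 [[-0.0243 -0.0148  0.1148]
 [-0.016   0.0066  0.1195]
 [-0.0102  0.0215  0.1206]
 [-0.0076  0.0237  0.1211]]
1577 [[-0.0374 -0.0159  0.0902]
 [-0.0194  0.0068  0.0927]
 [ 0.0022  0.0231  0.0935]
 [ 0.0059  0.0263  0.0941]]
7010 [[-0.0582 -0.0435  0.0772]
 [-0.0094  0.0156  0.0786]
 [ 0.0283  0.04    0.0796]
 [ 0.0371  0.0439  0.0804]]
((-0.015536628663539886, 0.0038552042096853256), (0.012972870841622353, 0.04139965400099754), 12.368467330932617)
jar [(array([0.561, 0.147, 0.06 ]), 0.66)]
salt_box [(array([ 0.546, -0.124,  0.069]), 0.58)]
timer [(array([0.34 , 0.263, 0.044]), 0.71)]
jug [(array([ 0.788, -0.177,  0.085]), 0.82)]
```

View pics/w9b.png

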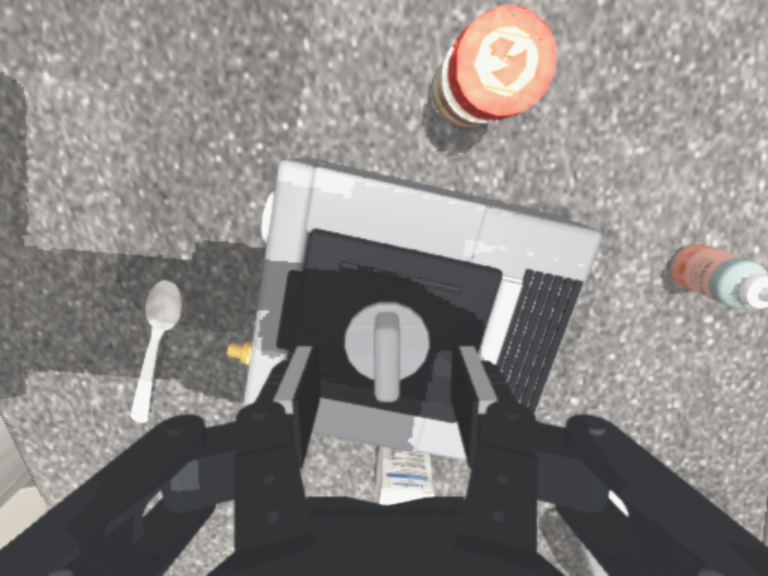

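Request:
drive_tool:
  series: [0, 0, 0, 0, 0, 0, 0, 0, 0, 0, 0, 0]

```text
time_s: 19.85
position: [0.5353, 0.0472, 0.1907]
tool_rot: [[-0.09, 0.996, -0.0], [0.996, 0.09, -0.0], [-0.0, -0.0, -1.0]]
ft_force: [0.3, 0.5, 0.1]
grip_width: 0.0471
```

```bash
python3 -c "
from h import *
print(env.close_job())"
```

```text
the job is handed in; nothing more can be done
None
```

The hatch is shut, the wing fastener is locked in its detent, and the job is handed in at about 19.9 s. Handing in reported no verdict.

- **Hatch:** I pushed it down on its near edge with the closed fingers until it met the compressor (17 N at most). Its upper face then measured about 78.5 mm above the worktop, flat and shut, and still did at the end.
- **Fastener:** I pinched the wing, pressed it about 6 mm (about 12 N) and turned it clockwise in small steps. The wrist torque rose to about 0.14–0.165 N m at about 1.41 rad. I took that as the stop and backed off 0.065 rad. I let it rise about 2.5 mm in the grip, then opened the fingers.
- **Final checks:**
  - The wing stood at about 1.35 rad. Its top and flange were 2 mm lower than unpressed, which matches the seated position.
  - The arm was clear, with forces near zero.
  - Jar, salt box, timer and jug were found within about 4 mm of their first positions in x and y. The jar's reported height came out 14 mm lower, probably because it was partly hidden.
- **Disagreements:** The scene and wrist cameras differed by about 3 mm on the compressor's sideways position. I used the wrist camera for the grasp, and the fingers closed on the wing with only about 0.5 N of side force. The network's wing and wing-grip locations (wrist camera) were up to 8 mm from the depth measurement, so I did not use them.

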